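Clamp a wax block in a lift-jaw screw clamp by feel

ROBOT

A 6-joint arm with a two-finger parallel gripper is mounted at the origin on a cart in front of the work surface, level with it; the furniture and walls round the work are solid. World frame = base frame: x ahead of the robot, y to its left, z up, the work surface at z = 0. Lengths are in m, angles in rad, forces in N, time in s.
With the tool pointing down it reaches from about 0.35 to 0.8 m from the base axis. Payload 7.3 kg.
Tool frame: the origin (TCP) lies midway between the tips of the shut fingers; the grasp point (between the pads) lies 19 mm behind it; z points along the fingers, y is the line along which they close (so a half turn about z gives the same grasp; the last joint's range is limited). The gripper opens to 85 mm and grips with 20 to 120 N. Pads are 22 mm wide; open, the fingers measure 114 mm over their backs; the gripper's body (76 mm by 85 mm) begins 54 mm behind the grasp point. The pads swing forward as they close: fully open they stand 13 mm farther back than shut.
Start: joints at [1.095, 0.342, 1.524, -0, 1.275, -0.146], TCP at [0.17, 0.497, 0.231] pointing down, gripper open.
Joint ranges: [-2.53, 2.53], [-0.77, 2.02], [0.04, 2.7], [-1, 4.14], [0.28, 2.66], [-3.11, 3.11]. Speed limits (rad/s): [2.57, 2.57, 3.14, 3.14, 3.14, 3.14].

INTERFACE

Orientations are given as a unit quaternion [w, x, y, z].
In Python, from bench import read_state, grab_frame, camera_info, finish_job gives the robot as it stands.
- The arm moves only by the tool arm_command, never from a script. Its argument "plan" is a list of rows, each a list of 2 entries, a list of its own where there are three numbers: the shift along the tool's x, y, z scaled (see below), then the turn, a rotation vector about the tool's x, y, z scaled (see below). In form: [[[dx, dy, dz], [rx, ry, rz]], ...]. A call has 1 to 8 rows; each row is the pose to reach, as a shift and turn from the pose commanded when the call began, along the tool's axes at that moment; what a row does not reach only later rows make up. The controller multiplies each number of a shift by 40 cm and each number of a turn by 45 degrees. A row lasts 1/12 s, in which the tool goes at most 41.7 mm and 7.16 degrees, less where a joint would pass 70% of its speed; a pose out of reach is approached as far as the arm can. A call with a number of a shift or a turn outside -1 to 1 is refused whole. A call with a gripper value outside its range is refused whole. "claw" is the opening, from 0 (shut) to 1 (fully open), set as the call begins (left out, the last holds). The fingers move at their own pace and stop on an object; "grip_force" is the grip in N (left out, the last holds). Time passes only in rows, so rows that repeat a pose let the fingers close. It gives the time, the measured TCP pose, the force, the opening and the grip force at its end, in the units of the state.
- read_state(): the state, without advancing time (a new reading comes with each control period).
- grab_frame(name): name is "scene" or "top"; returns the picture (384x512x3 uint8, red, green, blue); there is no depth.
- camera_info(name): a dict with "mtx" (3x3 intrinsics, pixels), "R" (3x3) and "t" (3): a world point X has camera coordinates R X + t. Camera axes: x right, y down, z forward; pixel columns grow to the right and rows downward; lengths in m; the calibration is good to about 2 mm. A picture is of the moment at which its call begins. camera_info takes no time and is no camera call.
- finish_job(): hands the job in; it is judged then, once.
The state is a dict: "t": time; "q": joint angles; "joint_vel": joint speeds; "joint_torque": joint torques, N m; "eef_pos": TCP position; "tool_rot": TCP orientation; "force": force on the tool from outside, world axes, zero at the start; "torque": the same for the moment, N m; "opening": finger opening in m; "grip_force": force on a finger pad.
Only numpy, scipy, OpenCV 4.12 (cv2) and the standard library are available. Lean on these libraries where they do the work, as an engineer would, in place of code of your own. Each camera call takes 0.05 s, during which the arm holds its last target. There are 200 camera calls.

TASK

Lay the green wax block from the wooden board on the clamp's jaw, centred and pushed squarely back against the little fence, and let go of it. Then turn the handwheel counter-clockwise, letting your hand rise with it and never leaning on it or dragging it, until you feel the block meet the foot above, and about an eighth of a turn more, so that the block is held firm for carving but not crushed; leave it so.

Things in the scene. Friction and masses are not known exactly. Their poses are not given: they have to be found in the camera images.
- clamp: Grey screw clamp, fixed. Origin: middle of its underside, x from its open front to its back, z up. Base x -82 to 88, y +-45, 12 mm high. Column at x 56 to 82, y +-25 carries an arm (34 wide, z 78 to 92 mm) forward to x = -28. The upright screw stem at x = 30, y = 0 passes through the arm (26 mm collar, 6 high, on top); handwheel above it, lifting jaw below.
- foot_mount (a point): Point on the arm's underside, 78 mm above the bench, where a round steel foot (24 mm across) hangs down. The foot's height is set anew each time and not measured: its underside is 9.5 to 15.5 mm below this point. Only the wheel's resistance tells when the block meets it. It does not turn with the wheel and is sprung: gives 1 mm per 20 N.
- jaw_top (a point): On the lifting jaw's flat top, mid-width, at the front face of its fence; axes as the clamp's. Jaw 44 mm wide, reaching 75 mm forward (-x) of this point, 10 thick; fence 12 high. Starts 33.5 to 35 mm above the bench, rises with the stem. A block lying right has its long side along x and its back end on the fence: centre 40 mm in front (x = -40 mm), y = 0, 11 mm up.
- wheel_mid (a point): Centre of the dark steel handwheel, 52 mm across, rim 14 mm thick (point half-way up), axis upright, 126 to 128 mm above the bench at the start. Counter-clockwise from above raises wheel, stem and jaw together, 4 mm per rad. Turns stiffly at about 0.38 N m, stays where left; once the block meets the foot the moment climbs about 0.32 N m per rad. 1.3 to 3.3 rad to contact: several grasps.
- rim (a joint): Sprung hub of the wheel: how far (m) the wheel is pushed down (negative) or pulled up (positive) along its stem; rest 0, 8 N per mm. More than 3 mm either way (24 N) harms the screw.
- wax_mid (a point): Centre of the loose green carving-wax block, 80 x 60 x 22 mm (its x, y, z), about 0.2 kg, flat on a board 6 mm high at the left. Grip it across the 60 mm sides, nearer the end that will face away from the clamp's arm. More than 90 N in the clamp crushes it, under 20 N is loose.

How it is judged:
By the outcome, as a careful person would: the job done as asked, in the order asked, and still so for the second after the job is handed in, with the robot touching nothing.
It also fails if it takes over 72 s, if anything falls off the work surface, if the arm or the gripper's body presses on something with over 40 N, if the wrist force passes 120 N, or if a joint passes its speed limit or range.

## Working session

There is one attempt and no reset: what is moved stays moved. The work goes in short steps, Python scripts to look and compute and a tool call to move; the robot and the scene stay as the last step left them, time stands still between calls to the robot, and variables do not carry over. Pictures are saved under pics/ and viewed, at most 10 in all, crops included, and the job is handed in when it is done.

Besides the shell and the picture viewer there is one more tool, called as a command line: name --argument value ..., lists and objects as JSON in quotes. arm_command: Moves the arm, as the interface text tells. Its arguments: {"type":"object","properties":{"plan":{"type":"array","items":{"type":"array"}},"claw":{"type":"number"},"grip_force":{"type":"number"}},"required":["plan"]}

```bash
mkdir -p pics; ls; python3 - <<'E'
from bench import *
import cv2, numpy as np
for n in("scene","top"):
    cv2.imwrite(f"pics/{n}0.png",grab_frame(n)[:,:,::-1]); c=camera_info(n); print(n,c)
s=read_state(); print({k:np.round(v,3).tolist() for k,v in s.items()})
E
```

```text
pics
scene {'mtx': array([[438.49973936,   0.        , 258.86084767],
       [  0.        , 438.49973936, 194.66971785],
       [  0.        ,   0.        ,   1.        ]]), 'R': array([[-0.72719985,  0.68641394, -0.00403472],
       [ 0.53827326,  0.56658962, -0.6238895 ],
       [-0.42596042, -0.45586413, -0.78150215]]), 't': array([ 0.45256715, -0.24453125,  1.1757891 ])}
top {'mtx': array([[363.20286798,   0.        , 252.8614141 ],
       [  0.        , 363.20286798, 187.27875655],
       [  0.        ,   0.        ,   1.        ]]), 'R': array([[ 6.49958215e-03, -9.99977830e-01,  1.44769588e-03],
       [-9.93185277e-01, -6.62388681e-03, -1.16357766e-01],
       [ 1.16364775e-01, -6.81553375e-04, -9.93206310e-01]]), 't': array([-0.04658162,  0.58876105,  0.88791393])}
{'t': 0.1, 'q': [1.095, 0.343, 1.525, 0.0, 1.275, -0.146], 'joint_vel': [0.001, -0.002, -0.001, 0.001, 0.001, -0.0], 'joint_torque': [-0.0, -43.445, -24.649, -0.0, 0.005, -0.0], 'eef_pos': [0.17, 0.496, 0.231], 'tool_rot': [-0.0, 0.164, 0.986, -0.001], 'force': [-0.857, -0.182, 0.257], 'torque': [-0.012, -0.025, 0.024], 'grip_force': 0.0, 'opening': 0.085}
```

View pics/scene0.png

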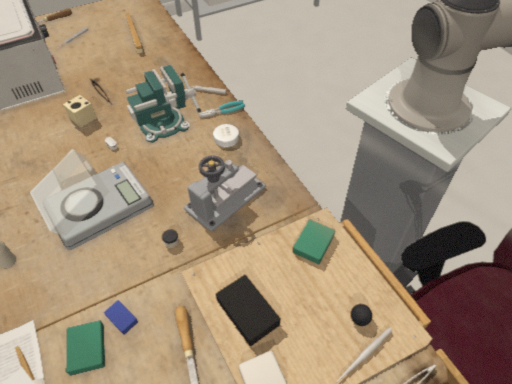

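View pics/top0.png

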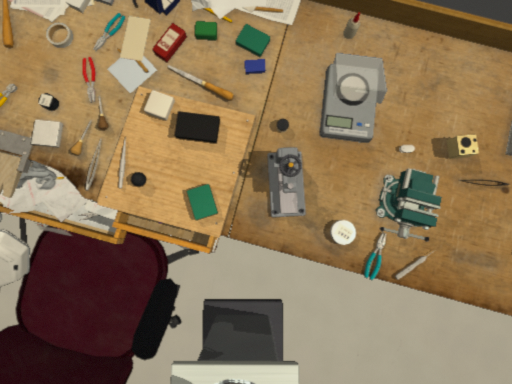

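```bash
python3 - <<'E'
import cv2, numpy as np
a=cv2.imread("pics/scene0.png");b=cv2.imread("pics/top0.png")
f=lambda i,x,y,w,h,k:cv2.resize(i[y:y+h,x:x+w],None,fx=k,fy=k,interpolation=cv2.INTER_CUBIC)
cv2.imwrite("pics/c1.png",np.hstack([f(a,180,145,90,100,5)[:500],f(b,260,140,50,100,5)]) [:600,:800])
def seg(i,x,y,w,h):
    hsv=cv2.cvtColor(i,cv2.COLOR_BGR2HSV); m=cv2.inRange(hsv,(65,90,30),(95,255,255)); z=np.zeros_like(m); z[y:y+h,x:x+w]=m[y:y+h,x:x+w]
    c=max(cv2.findContours(z,0,1)[0],key=cv2.contourArea); return c
for n,i,r in(("scene",a,(285,210,60,60)),("top",b,(175,175,50,50))):
    c=seg(i,*r); print(n,cv2.contourArea(c),cv2.minAreaRect(c),cv2.approxPolyDP(c,3,True).reshape(-1,2).tolist())
E
```

```text
scene 758.5 ((311.9267578125, 243.5509490966797), (29.130172729492188, 31.843666076660156), 28.610462188720703) [[308, 224], [294, 251], [318, 262], [327, 242]]
top 635.5 ((201.77525329589844, 201.41744995117188), (30.17152976989746, 22.700483322143555), 73.3007583618164) [[208, 185], [187, 191], [196, 218], [216, 212]]
```

View pics/c1.png

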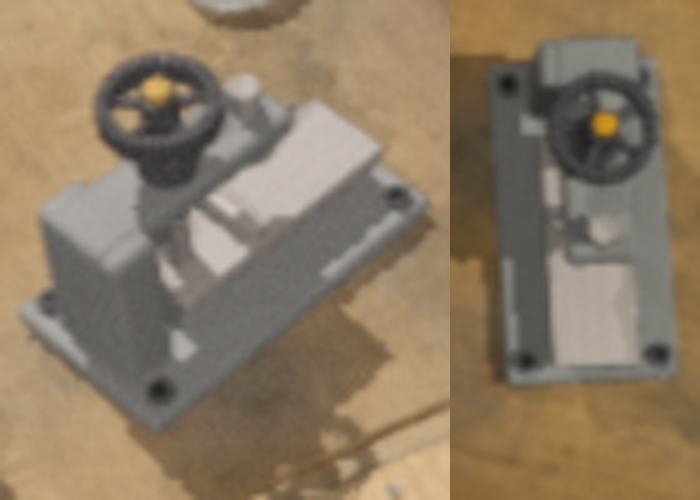

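```bash
cat > h.py <<'E'
import cv2, numpy as np
from bench import *
from scipy.optimize import least_squares, minimize
from scipy.spatial.transform import Rotation as Ro
C={n:camera_info(n) for n in("scene","top")}
def proj(n,X):
    c=C[n]; p=(np.atleast_2d(X)@c["R"].T+c["t"])@c["mtx"].T; return p[:,:2]/p[:,2:]
def ray(n,uv,z):
    c=C[n]; d=c["R"].T@np.linalg.solve(c["mtx"],[*uv,1]); o=-c["R"].T@c["t"]; return o+d*(z-o[2])/d[2]
def pose(p,L):
    c,s=np.cos(p[2]),np.sin(p[2]); L=np.atleast_2d(L)
    return np.c_[p[0]+c*L[:,0]-s*L[:,1],p[1]+s*L[:,0]+c*L[:,1],L[:,2]]
E
python3 - <<'E'
from h import *
obs=[("top",(272,216.4),(-.082,.045,.012)),("top",(305.2,214.6),(-.082,-.045,.012)),("top",(267.8,152.4),(.088,.045,.012)),("top",(301,151.6),(.088,-.045,.012)),
("scene",(184.4,207.6),(.088,-.045,.012)) ,("scene",(212,230),(.088,.045,.012)),("scene",(265.6,186),(-.082,.045,.012)),
("top",(290.4,166),(.03,0,.127)),("scene",(211.6,166),(.03,0,.127))]
r=lambda p:np.concatenate([proj(n,pose(p,L))[0]-uv for n,uv,L in obs])
s=least_squares(r,[.6,-.1,0],loss="soft_l1"); print("clamp",s.x.round(4),np.degrees(s.x[2]));print(r(s.x).reshape(-1,2).round(1))
for n,uv in(("top",(290.4,166)),("scene",(211.6,166))): print(ray(n,uv,.127).round(4))
print("wheel",pose(s.x,(.03,0,.127)).round(4))
# block
B=np.array([(x,y,z) for x in(-.04,.04) for y in(-.03,.03) for z in(.006,.028)])
K=8;M={}
for n,(x,y,w,h) in(("scene",(285,212,60,60)),("top",(175,175,50,50))):
    i=cv2.imread(f"pics/{n}0.png");i=cv2.resize(i[y:y+h,x:x+w],None,fx=K,fy=K,interpolation=cv2.INTER_CUBIC)
    hs=cv2.cvtColor(i,cv2.COLOR_BGR2HSV); M[n]=(cv2.inRange(hs,(60,85,15),(100,255,255))>0,(x,y))
def cost(p,ns=("scene","top"),v=0):
    o=0
    for n in ns:
        m,off=M[n]; uv=(proj(n,pose(p,B))-off+.5)*K-.5; z=np.zeros(m.shape,np.uint8)
        cv2.fillConvexPoly(z,cv2.convexHull(uv.round().astype(np.int32)),1); o+=(m!=(z>0)).sum()/m.sum()
    return o
p0=ray("top",(201.8,201.4),.028)
for ns in(("scene","top"),("top",),("scene",)):
    best=min((minimize(cost,[p0[0],p0[1],y],args=(ns,),method="Nelder-Mead",options=dict(initial_simplex=[[p0[0],p0[1],y],[p0[0]+.01,p0[1],y],[p0[0],p0[1]+.01,y],[p0[0],p0[1],y+.2]])) for y in np.arange(-1.5,1.6,.4)),key=lambda r:r.fun)
    print(ns,best.x.round(4),best.fun)
E
```

```text
clamp [ 0.5998 -0.129   0.0681] 3.9027804118112446
[[-1.1  0.6]
 [ 0.5  0.2]
 [-1.3 -0.1]
 [-0.4 -1.3]
 [-1.8 -1.6]
 [-0.7 -0.6]
 [ 0.6 -2.7]
 [-0.7 -0.7]
 [ 0.2 -0. ]]
[ 0.628  -0.1286  0.127 ]
[ 0.6301 -0.1271  0.127 ]
wheel [[ 0.6297 -0.1269  0.127 ]]
('scene', 'top') [0.5522 0.0884 0.3803] 0.5397331769886856
('top',) [0.5523 0.0872 0.3207] 0.12406813355622826
('scene',) [0.5545 0.0867 0.4736] 0.39970783436733515
```

```bash
cat >> h.py <<'E'
def go(x,y,z,yaw):
    """print shift and turn (command units) to TCP x,y,z with tool-y yaw, tool down"""
    s=read_state(); w,a,b,c=s["tool_rot"]; R=Ro.from_quat([a,b,c,w]).as_matrix()
    T=np.array([[np.sin(yaw),np.cos(yaw),0],[-np.cos(yaw),np.sin(yaw),0],[0,0,-1]])
    T[:,0]=np.cross(T[:,1],T[:,2])
    d=R.T@(np.array([x,y,z])-s["eef_pos"])/.4
    r=Ro.from_matrix(R.T@T).as_rotvec()/(np.pi/4)
    print("shift",d.round(4).tolist(),"turn",r.round(3).tolist(),"yaw now",np.arctan2(R[1,1],R[0,1]).round(3),"q6",s["q"][5].round(3),"t",s["t"])
E
python3 - <<'E'
from h import *
go(.531,.081,.12,-1.26)
def tri(a,b):
    f=lambda X:np.r_[proj("scene",X)[0]-a,proj("top",X)[0]-b]
    s=least_squares(f,[.6,-.1,.1]);return s.x.round(4),f(s.x).round(1)
P=np.array([.5998,-.129]);c,s=np.cos(.068),np.sin(.068)
loc=lambda X:(np.array([[c,s],[-s,c]])@(X[:2]-P)).round(4)
b=tri((228.4,162.6),(290,186.6));print(b,loc(b[0]))
print("jaw front",loc(ray("top",(289,213),.034)), "foot bolt at z=.095",loc(ray("top",(290,186.6),.095)))
# scene view: jaw front-top corner right tip & fence
for uv in [(180+380/5,145+155/5),(180+318/5,145+103/5)]: print(loc(ray("scene",uv,.034)))
E
```

```text
shift [-1.1906, -0.6898, 0.2775] turn [-0.001, 0.002, 3.184] yaw now 1.241 q6 -0.146 t 0.1
(array([ 0.5842, -0.1309,  0.0996]), array([ 0.3,  0. ,  0.3, -0.2])) [-0.0157 -0.0008]
jaw front [-0.0755 -0.0001] foot bolt at z=.095 [-0.0157 -0.0007]
[-0.0685  0.0265]
[-0.0723 -0.0154]
```

arm_command --plan '[[[-0.72,-0.42,0.05],[0,0,1]],[[-0.72,-0.42,0.05],[0,0,1]],[[-0.72,-0.42,0.05],[0,0,1]],[[-0.72,-0.42,0.05],[0,0,1]],[[-0.72,-0.42,0.05],[0,0,1]],[[-0.72,-0.42,0.05],[0,0,1]],[[-0.72,-0.42,0.05],[0,0,1]],[[-0.72,-0.42,0.05],[0,0,1]]]' --claw 1

```text
t: 0.77
eef_pos: [0.3884, 0.2432, 0.2111]
tool_rot: [-0.0, 0.53, 0.848, -0.0]
force: [1.1, 0.6, -0.6]
opening: 0.0857
grip_force: 0.0
```

```bash
python3 -c "
from h import *
go(.5275,.0796,.12,-1.26)"
```

```text
shift [-0.5201, 0.1335, 0.2277] turn [-0.0, 0.0, 2.182] yaw now 0.453 q6 -0.062 t 0.7667
```

arm_command --plan '[[[-0.52,0.13,0.12],[0,0,1]],[[-0.52,0.13,0.12],[0,0,1]],[[-0.52,0.13,0.12],[0,0,1]],[[-0.52,0.13,0.12],[0,0,1]],[[-0.52,0.13,0.12],[0,0,1]],[[-0.52,0.13,0.12],[0,0,1]],[[-0.52,0.13,0.12],[0,0,1]],[[-0.52,0.13,0.12],[0,0,1]]]'

```text
t: 1.43
eef_pos: [0.5259, 0.08, 0.1623]
tool_rot: [-0.001, 0.815, 0.58, -0.001]
force: [0.6, -0.0, -0.1]
opening: 0.0853
grip_force: 0.0
```

arm_command --plan '[[[0,0,0],[0,0,1]],[[0,0,0],[0,0,1]],[[0,0,0],[0,0,1]],[[0,0,0],[0,0,1]],[[0,0,0],[0,0,1]],[[0,0,0],[0,0,1]],[[0,0,0],[0,0,1]],[[0,0,0],[0,0,1]]]'

```text
t: 2.1
eef_pos: [0.5254, 0.0818, 0.1634]
tool_rot: [-0.0, 0.974, 0.227, -0.0]
force: [-0.7, 0.3, 0.1]
opening: 0.0855
grip_force: 0.0
```

```bash
python3 -c "
from h import *
go(.5275,.0796,.12,-1.26)
a,b=[grab_frame(n)[:,:,::-1] for n in('scene','top')]
g=lambda i,x,y:cv2.resize(i[y:y+100,x:x+80],None,fx=5,fy=5,interpolation=cv2.INTER_CUBIC)
cv2.imwrite('pics/c2.png',np.hstack([g(a,270,190),g(b,160,150)]))"
```

```text
shift [0.0023, 0.0073, 0.1085] turn [-0.0, 0.0, 0.186] yaw now -1.114 q6 1.124 t 2.1
```

View pics/c2.png

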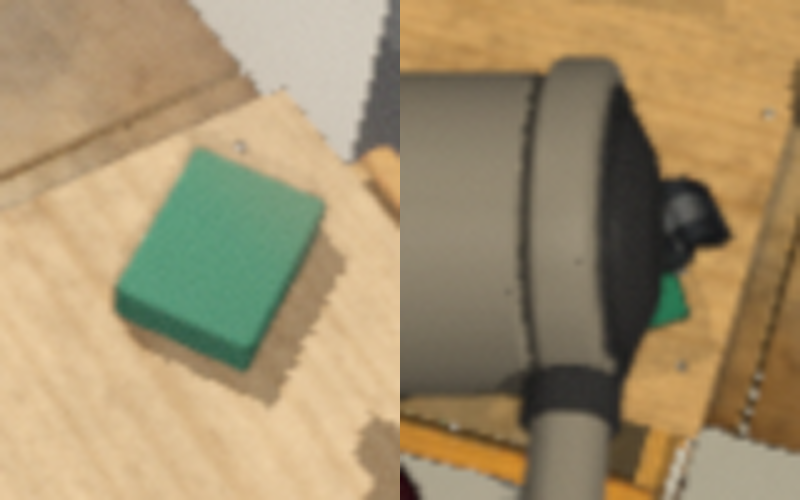

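```bash
python3 - <<'E'
from h import *
S=[(309,220),(334.4,230.6),(319.6,259.6),(293.6,248)]
W=np.array([ray("scene",u,.028) for u in S]);print(W.round(4).tolist(),W.mean(0).round(4))
for i in range(4):
    d=W[(i+1)%4]-W[i];print(np.linalg.norm(d).round(4),np.arctan2(d[1],d[0]).round(3))
T=np.array([ray("top",u,.028) for u in [(208,185),(187,191),(196,218),(216,212)]]);print(T.round(4).tolist(),T.mean(0).round(4))
E
```

```text
[[0.5291, 0.0521, 0.028], [0.5111, 0.1053, 0.028], [0.5832, 0.1295, 0.028], [0.6008, 0.0769, 0.028]] [0.556  0.0909 0.028 ]
0.0561 1.895
0.0761 0.325
0.0555 -1.249
0.0759 -2.808
[[0.5949, 0.0721, 0.028], [0.5791, 0.1254, 0.028], [0.5105, 0.1007, 0.028], [0.526, 0.0504, 0.028]] [0.5527 0.0872 0.028 ]
```

```bash
python3 -c "
from h import *
go(.5294,.0802,.006,-1.246)"
```

```text
shift [0.0071, 0.0075, 0.3935] turn [-0.0, 0.0, 0.171] yaw now -1.112 q6 1.122 t 2.2
```

arm_command --plan '[[[0.007,0.0075,0.08],[0,0,0.17]],[[0.007,0.0075,0.16],[0,0,0.17]],[[0.007,0.0075,0.24],[0,0,0.17]],[[0.007,0.0075,0.3],[0,0,0.17]],[[0.007,0.0075,0.35],[0,0,0.17]],[[0.007,0.0075,0.38],[0,0,0.17]],[[0.007,0.0075,0.393],[0,0,0.17]],[[0.007,0.0075,0.393],[0,0,0.17]]]'

```text
t: 2.87
eef_pos: [0.5289, 0.0798, 0.0051]
tool_rot: [-0.0, 0.987, 0.161, -0.001]
force: [-0.9, 0.3, -0.1]
opening: 0.0858
grip_force: 0.0
```

arm_command --plan '[[[0,0,0],[0,0,0]],[[0,0,0],[0,0,0]],[[0,0,0],[0,0,0]],[[0,0,0],[0,0,0]],[[0,0,0],[0,0,0]],[[0,0,0],[0,0,0]],[[0,0,0],[0,0,0]],[[0,0,0],[0,0,0]]]' --claw 0.5 --grip_force 30

```text
t: 3.53
eef_pos: [0.5305, 0.0798, 0.0074]
tool_rot: [0.0, 0.987, 0.161, 0.001]
force: [-1.1, 0.1, 5.9]
opening: 0.0595
grip_force: 33.6
```

```bash
python3 -c "
from h import *
s=read_state();print(s['eef_pos'],s['force'],s['opening'],s['grip_force']);go(.5294,.0802,.12,-1.246)"
```

```text
[0.53051692 0.07978399 0.0074106 ] [-1.08461255  0.11318507  5.9380473 ] 0.05947232179399294 33.64479660987854
shift [-0.0017, -0.0017, -0.2815] turn [0.001, -0.003, -0.003] yaw now -1.248 q6 1.255 t 3.5333
```

arm_command --plan '[[[0,0,-0.05],[0,0,0]],[[0,0,-0.15],[0,0,0]],[[0,0,-0.25],[0,0,0]],[[0,0,-0.28],[0,0,0]],[[0,0,-0.28],[0,0,0]],[[0,0,-0.28],[0,0,0]]]'

```text
t: 4.03
eef_pos: [0.5295, 0.0797, 0.1183]
tool_rot: [0.0, 0.987, 0.16, 0.0]
force: [0.4, 0.1, -3.0]
opening: 0.0597
grip_force: 34.4
```

```bash
python3 -c "
from h import *
s=read_state();print(s['eef_pos'],s['force'],s['opening'],s['grip_force']);go(.495,-.1361,.10,-1.503)
i=grab_frame('scene')[:,:,::-1]
cv2.imwrite('pics/c3.png',cv2.resize(i[120:300,220:400],None,fx=3,fy=3,interpolation=cv2.INTER_CUBIC))"
```

```text
[0.52945304 0.07965396 0.11825978] [ 0.40737217  0.05812531 -2.95427771] 0.05969968422877217 34.35906708240509
shift [-0.2525, 0.4844, 0.0456] turn [0.0, -0.001, 0.324] yaw now -1.249 q6 1.255 t 4.0333
```

View pics/c3.png

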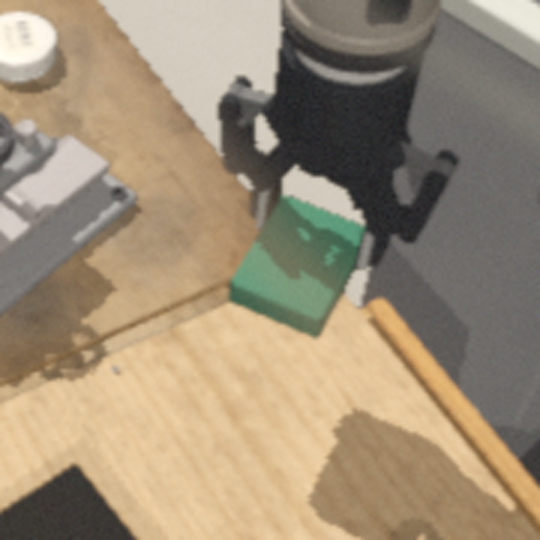

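arm_command --plan '[[[-0.05,0.1,0.045],[0,0,0.1]],[[-0.1,0.2,0.045],[0,0,0.2]],[[-0.15,0.29,0.045],[0,0,0.32]],[[-0.2,0.38,0.045],[0,0,0.324]],[[-0.23,0.445,0.045],[0,0,0.324]],[[-0.2525,0.484,0.045],[0,0,0.324]],[[-0.2525,0.484,0.045],[0,0,0.324]],[[-0.2525,0.484,0.045],[0,0,0.324]]]'

```text
t: 4.75
eef_pos: [0.4937, -0.1364, 0.0981]
tool_rot: [-0.001, 0.999, 0.032, -0.002]
force: [0.4, 0.3, -1.6]
opening: 0.059
grip_force: 34.3
```

```bash
python3 -c "
from h import *
s=read_state();print(s['eef_pos'],s['force'],s['opening'],s['grip_force']);go(.495,-.1361,.041,-1.503)
i,j=[grab_frame(n)[:,:,::-1] for n in('scene','top')]
g=lambda i,x,y:cv2.resize(i[y:y+120,x:x+100],None,fx=4,fy=4,interpolation=cv2.INTER_CUBIC)
cv2.imwrite('pics/c4.png',np.hstack([g(i,180,130),g(j,240,140)]))"
```

```text
[ 0.49368556 -0.13637851  0.09807405] [ 0.43570035  0.26360661 -1.55687014] 0.058971554616499916 34.31989789009094
shift [0.0039, -0.0002, 0.1427] turn [-0.003, 0.005, -0.004] yaw now -1.506 q6 1.086 t 4.75
```

View pics/c4.png

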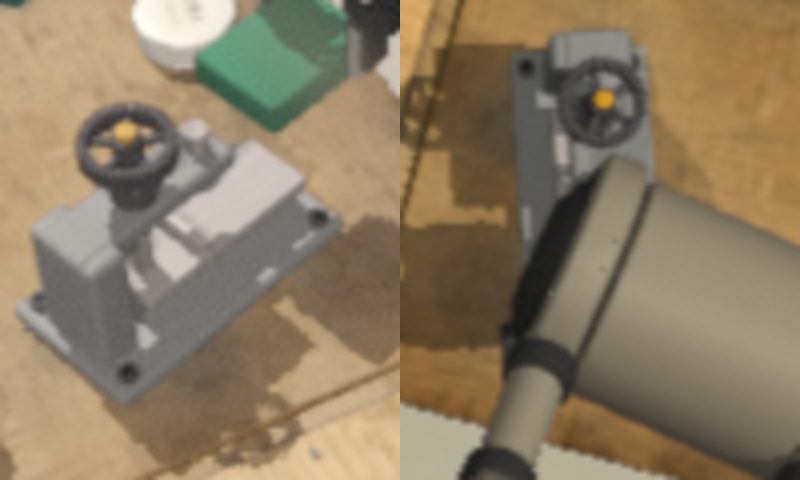

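```bash
python3 - <<'E'
from h import *
t=[("top",(272,216.4),(-.082,.045,.012)),("top",(305.2,214.6),(-.082,-.045,.012)),("top",(267.8,152.4),(.088,.045,.012)),("top",(301,151.6),(.088,-.045,.012)),("top",(290.4,166),(.03,0,.127))]
# scene: column top corners, wheel, base bottom corners (z=0)
s_=[("scene",(211.6,165.5),(.03,0,.127)),("scene",(211.5,231),(.088,.045,0)),("scene",(184,208),(.088,-.045,0)),("scene",(265.7,186),(-.082,.045,0))]
for obs in(t,s_,t+s_):
    r=lambda p:np.concatenate([proj(n,pose(p,L))[0]-uv for n,uv,L in obs])
    s=least_squares(r,[.6,-.1,0]);print(s.x.round(4),np.abs(r(s.x)).max().round(1),"wheel",pose(s.x,(.03,0,.127)).round(4))
P=s.x;c,n=np.cos(P[2]),np.sin(P[2])
for uv in[(243.3,165.5),(256,175)]: print(np.array([[c,n],[-n,c]])@(ray("scene",uv,.0342)[:2]-P[:2]))
# held block top corners in scene (z~.12)
for uv in[(229.5,146),(248,162),(266.5,149.5)]: print(ray("scene",uv,.119).round(4))
E
```

```text
[ 0.5991 -0.1304  0.0582] 0.9 wheel [[ 0.6291 -0.1287  0.127 ]]
[ 0.598  -0.1311  0.063 ] 0.6 wheel [[ 0.6279 -0.1292  0.127 ]]
[ 0.5986 -0.1306  0.0602] 0.9 wheel [[ 0.6285 -0.1288  0.127 ]]
[-0.07051329 -0.01503275]
[-0.06939978  0.02559104]
[ 0.5631 -0.151   0.119 ]
[ 0.5658 -0.0911  0.119 ]
[ 0.5144 -0.0906  0.119 ]
```

arm_command --plan '[[[0,0,0.04],[0,0,0]],[[0,0,0.08],[0,0,0]],[[0,0,0.11],[0,0,0]],[[0,0,0.13],[0,0,0]],[[0,0,0.14],[0,0,0]],[[0,0,0.147],[0,0,0]],[[0,0,0.147],[0,0,0]],[[0,0,0.147],[0,0,0]]]'

```text
t: 5.52
eef_pos: [0.4955, -0.1358, 0.0417]
tool_rot: [0.0, 0.999, 0.034, 0.0]
force: [-0.8, -0.4, -1.7]
opening: 0.0592
grip_force: 34.3
```

```bash
python3 -c "
from h import *
s=read_state();print(s['eef_pos'],s['force'],s['torque']);
for d in (.075,.06): go(.5986-d*.998,-.1301-d*.0605,.039,-1.510)"
```

```text
[ 0.49551237 -0.13581617  0.0416869 ] [-0.78812558 -0.41643674 -1.66093755] [0.05871023 0.03826972 0.02447098]
shift [0.0706, 0.0019, 0.0068] turn [0.0, -0.001, 0.009] yaw now -1.503 q6 1.086 t 5.5167
shift [0.1081, 0.0021, 0.0068] turn [0.0, -0.001, 0.009] yaw now -1.503 q6 1.086 t 5.5167
```

arm_command --plan '[[[0.01,0.0005,0.007],[0,0,0.009]],[[0.025,0.001,0.007],[0,0,0.009]],[[0.04,0.001,0.007],[0,0,0.009]],[[0.055,0.002,0.007],[0,0,0.009]],[[0.065,0.002,0.007],[0,0,0.009]],[[0.07,0.002,0.007],[0,0,0.009]],[[0.07,0.002,0.007],[0,0,0.009]],[[0.07,0.002,0.007],[0,0,0.009]]]'

```text
t: 6.18
eef_pos: [0.523, -0.1347, 0.0384]
tool_rot: [-0.0, 1.0, 0.03, -0.0]
force: [-0.2, -0.6, -2.1]
opening: 0.0595
grip_force: 34.3
```

arm_command --plan '[[[0,0,0.002],[0,0,0]],[[0,0,0.004],[0,0,0]],[[0,0,0.006],[0,0,0]],[[0,0,0.008],[0,0,0]],[[0,0,0.009],[0,0,0]],[[0,0,0.009],[0,0,0]]]'

```text
t: 6.68
eef_pos: [0.523, -0.1349, 0.0356]
tool_rot: [0.0, 1.0, 0.03, -0.0]
force: [-2.6, 0.4, 4.3]
opening: 0.0593
grip_force: 35.1
```

```bash
python3 -c "
from h import *
s=read_state();print(s['eef_pos'],s['force'],s['torque']);
d=.064;go(.5986-d*.998,-.1301-d*.0605,.036,-1.510)"
```

```text
[ 0.52296609 -0.13485767  0.03557432] [-2.60473587  0.38991333  4.26613599] [ 0.02831347  0.42915907 -0.04414792]
shift [0.0295, -0.0004, -0.0011] turn [0.0, 0.0, -0.0] yaw now -1.51 q6 1.116 t 6.6833
```

arm_command --plan '[[[0.005,0,0],[0,0,0]],[[0.01,0,0],[0,0,0]],[[0.015,0,0],[0,0,0]],[[0.018,0,0],[0,0,0]],[[0.021,0,0],[0,0,0]],[[0.021,0,0],[0,0,0]]]'

```text
t: 7.18
eef_pos: [0.5313, -0.1345, 0.0356]
tool_rot: [0.0, 1.0, 0.03, -0.0]
force: [-4.3, 0.4, 5.1]
opening: 0.0595
grip_force: 35.1
```

arm_command --plan '[[[0.002,0,0],[0,0,0]],[[0.004,0,0],[0,0,0]],[[0.006,0,0],[0,0,0]],[[0.006,0,0],[0,0,0]]]'

```text
t: 7.52
eef_pos: [0.5336, -0.1344, 0.0356]
tool_rot: [0.0, 1.0, 0.03, -0.0]
force: [-4.1, 0.4, 4.9]
opening: 0.0593
grip_force: 35.2
```

arm_command --plan '[[[0.002,0,0],[0,0,0]],[[0.004,0,0],[0,0,0]],[[0.006,0,0],[0,0,0]],[[0.006,0,0],[0,0,0]]]'

```text
t: 7.85
eef_pos: [0.536, -0.1342, 0.0356]
tool_rot: [0.0, 1.0, 0.03, -0.0]
force: [-3.8, 0.4, 5.1]
opening: 0.0592
grip_force: 35.2
```

Sliding freely; keep on in small steps and watch the force in x.

arm_command --plan '[[[0.003,0,0],[0,0,0]],[[0.006,0,0],[0,0,0]],[[0.006,0,0],[0,0,0]]]'

```text
t: 8.1
eef_pos: [0.536, -0.1342, 0.0356]
tool_rot: [-0.0, 1.0, 0.03, -0.003]
force: [-12.8, -2.4, 11.4]
opening: 0.0595
grip_force: 35.9
```

arm_command --plan '[[[0.003,0,0],[0,0,0]],[[0.006,0,0],[0,0,0]],[[0.006,0,0],[0,0,0]]]'

```text
t: 8.35
eef_pos: [0.5361, -0.1342, 0.0355]
tool_rot: [-0.0, 1.0, 0.03, -0.005]
force: [-22.0, -5.3, 18.3]
opening: 0.0595
grip_force: 36.6
```

```bash
python3 -c "
from h import *
s=read_state();print(s['eef_pos'],s['force'],s['torque']);
i=grab_frame('scene')[:,:,::-1]
cv2.imwrite('pics/c5.png',cv2.resize(i[140:240,175:285],None,fx=6,fy=6,interpolation=cv2.INTER_CUBIC))"
```

```text
[ 0.53608318 -0.13421651  0.0355197 ] [-22.01134264  -5.25265702  18.25997568] [-1.02120099  3.07827571 -0.23893889]
```

View pics/c5.png

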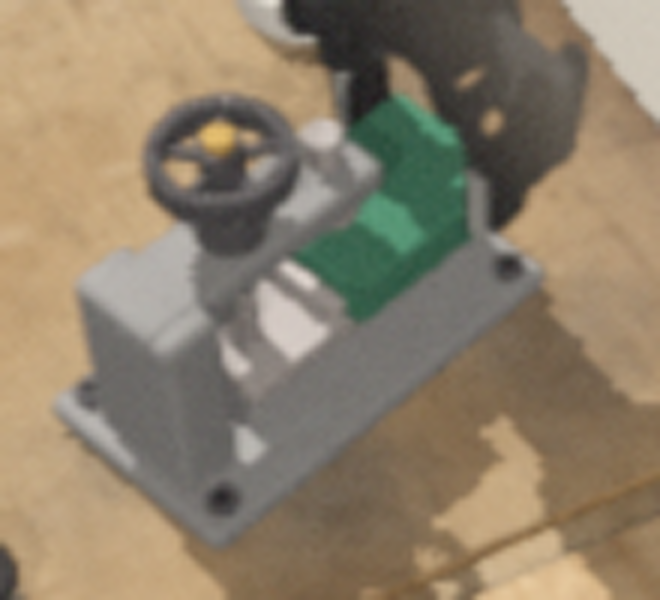

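arm_command --plan '[[[-0.005,0,0],[0,0,0]],[[-0.01,0,-0.001],[0,0,0]],[[-0.01,0,-0.001],[0,0,0]],[[-0.01,0,-0.001],[0,0,0]]]'

```text
t: 8.73
eef_pos: [0.5361, -0.1343, 0.0356]
tool_rot: [0.0, 1.0, 0.03, -0.001]
force: [-6.7, -2.2, 5.9]
opening: 0.0595
grip_force: 35.2
```

arm_command --plan '[[[0,0,0],[0,0,0]],[[0,0,0],[0,0,0]],[[0,0,0],[0,0,0]],[[0,0,0],[0,0,0]],[[0,0,0],[0,0,0]],[[0,0,0],[0,0,0]]]' --claw 1

```text
t: 9.23
eef_pos: [0.5373, -0.1339, 0.0353]
tool_rot: [-0.0, 1.0, 0.03, 0.0]
force: [0.4, -0.3, -0.1]
opening: 0.0853
grip_force: 0.0
```

arm_command --plan '[[[0,0,-0.01],[0,0,0]],[[-0.005,0,-0.05],[0,0,0]],[[-0.01,0,-0.12],[0,0,0]],[[-0.01,0,-0.2],[0,0,0]],[[-0.01,0,-0.28],[0,0,0]],[[-0.01,0,-0.36],[0,0,0]],[[-0.01,0,-0.4],[0,0,0]],[[-0.01,0,-0.4],[0,0,0]]]'

```text
t: 9.9
eef_pos: [0.5351, -0.135, 0.2001]
tool_rot: [0.002, 1.0, 0.03, 0.004]
force: [0.7, -0.4, 0.2]
opening: 0.0856
grip_force: 0.0
```

```bash
python3 -c "
from h import *
s=read_state();print(s['eef_pos'],s['force'],s['torque']);
go(.6285,-.1288,.2,-2.9)
i=grab_frame('scene')[:,:,::-1];cv2.imwrite('pics/f6.png',i)
cv2.imwrite('pics/c6.png',cv2.resize(i[140:240,175:285],None,fx=6,fy=6,interpolation=cv2.INTER_CUBIC))"
```

```text
[ 0.53513868 -0.13496816  0.20014291] [ 0.65162809 -0.40551818  0.17165967] [-0.01576266 -0.00432357 -0.02289964]
shift [0.2339, -0.0012, 0.0022] turn [-0.003, -0.012, 1.77] yaw now -1.51 q6 1.124 t 9.9
```

View pics/c6.png

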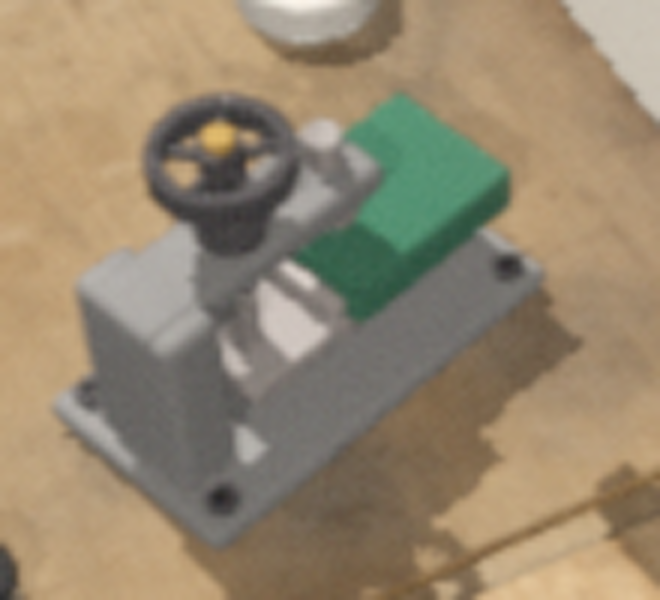

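arm_command --plan '[[[0.05,0,0],[0,0,0.15]],[[0.12,0,0],[0,0,0.3]],[[0.2,0,0],[0,0,0.45]],[[0.234,0,0.002],[0,-0.01,0.6]],[[0.234,0,0.002],[0,-0.01,0.75]],[[0.234,0,0.002],[0,-0.01,0.9]],[[0.234,0,0.002],[0,-0.01,0.9]],[[0.234,0,0.002],[0,-0.01,0.9]]]'

```text
t: 10.62
eef_pos: [0.6259, -0.1284, 0.1929]
tool_rot: [0.0, 0.949, -0.316, -0.005]
force: [-0.5, 0.0, -0.1]
opening: 0.0855
grip_force: 0.0
```

arm_command --plan '[[[0,0,0],[0,0,0.15]],[[0,0,0],[0,0,0.3]],[[0,0,0],[0,0,0.45]],[[0,0,0],[0,0,0.6]],[[0,0,0],[0,0,0.75]],[[0,0,0],[0,0,0.85]],[[0,0,0],[0,0,0.85]],[[0,0,0],[0,0,0.85]]]'

```text
t: 11.28
eef_pos: [0.6262, -0.1286, 0.1942]
tool_rot: [0.001, 0.793, -0.609, -0.004]
force: [0.8, 1.6, 1.0]
opening: 0.0852
grip_force: 0.0
```

```bash
python3 -c "
from h import *
P=[.5986,-.1306,.06];c,n=np.cos(.06),np.sin(.06)
for uv in[(404,97),(508,168)]:
  print(np.array([[c,n],[-n,c]])@(ray('scene',(175+uv[0]/6,140+uv[1]/6),.0565)[:2]-P[:2]))
s=read_state();print(s['eef_pos'],s['force'],s['torque'],s['q'])
go(.6285,-.1288,.108,-2.9)"
```

```text
[-0.07511933 -0.02160479]
[-0.07559296  0.0310191 ]
[ 0.62623317 -0.12858088  0.19417198] [0.81488029 1.64168624 1.0057166 ] [ 3.54465649e-03  7.19893862e-03 -9.90497161e-05] [-3.22230394e-01  5.86639715e-01  1.22809068e+00 -1.49730322e-04
  1.33523559e+00  2.55781688e+00]
shift [0.003, -0.0069, 0.2154] turn [0.009, 0.006, 0.025] yaw now -2.88 q6 2.558 t 11.2833
```

arm_command --plan '[[[0.003,-0.007,0.05],[0.009,0.006,0.025]],[[0.003,-0.007,0.1],[0.009,0.006,0.025]],[[0.003,-0.007,0.15],[0.009,0.006,0.025]],[[0.003,-0.007,0.185],[0.009,0.006,0.025]],[[0.003,-0.007,0.205],[0.009,0.006,0.025]],[[0.003,-0.007,0.215],[0.009,0.006,0.025]],[[0.003,-0.007,0.215],[0.009,0.006,0.025]],[[0.003,-0.007,0.215],[0.009,0.006,0.025]]]'

```text
t: 11.95
eef_pos: [0.6294, -0.129, 0.1092]
tool_rot: [-0.0, 0.786, -0.618, 0.001]
force: [0.6, 0.1, 0.1]
opening: 0.0855
grip_force: 0.0
```

```bash
python3 -c "
from h import *
s=read_state();print(s['eef_pos'],s['force'],s['torque'])
go(.6285,-.1288,.108,-2.9)"
```

```text
[ 0.62936424 -0.1289888   0.10921751] [0.61651387 0.12106346 0.05086399] [-0.05095035  0.04703588  0.04442282]
shift [-0.001, 0.002, 0.003] turn [-0.002, -0.002, -0.004] yaw now -2.903 q6 2.582 t 11.95
```

arm_command --plan '[[[0,0,0.002],[0,0,0]],[[0,0,0.002],[0,0,0]],[[0,0,0.002],[0,0,0]],[[0,0,0.002],[0,0,0]],[[0,0,0.002],[0,0,0]],[[0,0,0.002],[0,0,0]],[[0,0,0.002],[0,0,0]],[[0,0,0.002],[0,0,0]]]' --claw 0.4 --grip_force 40

```text
t: 12.62
eef_pos: [0.6311, -0.1286, 0.1094]
tool_rot: [-0.002, 0.786, -0.618, 0.003]
force: [4.9, 1.4, 2.0]
opening: 0.0503
grip_force: 41.0
```

```bash
python3 -c "
from h import *
s=read_state();print(s['eef_pos'],s['force'],s['torque'],s['opening'],s['grip_force'])
go(.6285,-.1288,.108,-2.9)"
```

```text
[ 0.63110998 -0.12857953  0.1094446 ] [4.86406836 1.39598947 2.04839091] [ 0.34408054 -0.73998878  0.01381183] 0.050312870915201265 40.97092343028635
shift [-0.001, 0.0065, 0.0036] turn [-0.008, -0.003, -0.005] yaw now -2.904 q6 2.583 t 12.6167
```

arm_command --plan '[[[0,-0.0015,-0.0008],[0,0,-0.1]],[[0,-0.003,-0.0016],[0,0,-0.2]],[[0,-0.0045,-0.0024],[0,0,-0.3]],[[0,-0.0045,-0.0031],[0,0,-0.4]],[[0,-0.0045,-0.0039],[0,0,-0.5]],[[0,-0.0045,-0.0047],[0,0,-0.6]],[[0,-0.0045,-0.0055],[0,0,-0.7]],[[0,-0.0045,-0.0055],[0,0,-0.7]]]'

```text
t: 13.28
eef_pos: [0.6315, -0.1284, 0.1113]
tool_rot: [-0.0, 0.925, -0.381, 0.002]
force: [0.0, 1.4, 4.4]
opening: 0.05
grip_force: 41.2
```

```bash
python3 -c "
from h import *
s=read_state();print(s['eef_pos'],s['force'],s['torque'],s['opening'],s['grip_force'])
go(.6285,-.1288,.108,-2.9)"
```

```text
[ 0.63147675 -0.12844086  0.11133122] [0.0495664  1.42450563 4.38383017] [ 0.18755934 -0.07019026 -0.20301459] 0.04999599870896367 41.16271277423948
shift [-0.0047, 0.0059, 0.0083] turn [-0.003, -0.003, 0.697] yaw now -2.352 q6 2.033 t 13.2833
```

arm_command --plan '[[[0,0,-0.0015],[0,0,-0.1]],[[0,0,-0.003],[0,0,-0.2]],[[0,0,-0.0038],[0,0,-0.3]],[[0,0,-0.0046],[0,0,-0.4]],[[0,0,-0.0054],[0,0,-0.5]]]'

```text
t: 13.7
eef_pos: [0.6316, -0.1283, 0.113]
tool_rot: [-0.0, 0.981, -0.194, 0.002]
force: [2.1, 1.5, 3.5]
opening: 0.0501
grip_force: 41.1
```

```bash
python3 -c "
from h import *
s=read_state();print(s['eef_pos'],s['force'],s['torque'],s['opening'],s['grip_force'])
go(.6285,-.1288,.108,-2.9)"
```

```text
[ 0.6315525  -0.12827572  0.11304644] [2.05520331 1.54588778 3.45744972] [ 0.25911009 -0.22777861 -0.45730731] 0.05011809283051186 41.09698693268001
shift [-0.0066, 0.0041, 0.0126] turn [-0.003, -0.003, 1.195] yaw now -1.961 q6 1.642 t 13.7
```

arm_command --plan '[[[0,0,-0.0012],[0,0,-0.1]],[[0,0,-0.0024],[0,0,-0.2]],[[0,0,-0.0036],[0,0,-0.3]],[[0,0,-0.0044],[0,0,-0.4]]]'

```text
t: 14.03
eef_pos: [0.6315, -0.1281, 0.1145]
tool_rot: [0.0, 0.999, -0.038, 0.002]
force: [1.5, 1.6, 1.6]
opening: 0.0503
grip_force: 41.1
```

```bash
cat > st.py <<'E'
from h import *
s=read_state();w,a,b,c=s['tool_rot'];R=Ro.from_quat([a,b,c,w]).as_matrix()
print(s['t'],s['eef_pos'].round(4),s['force'].round(1),s['torque'].round(3),'open',round(s['opening'],4),'yaw',np.arctan2(R[1,1],R[0,1]).round(3),'tilt',R[:2,2].round(4))
E
python3 st.py
```

```text
14.0333 [ 0.6315 -0.1281  0.1145] [1.5 1.6 1.6] [ 0.333 -0.345 -0.404] open 0.0503 yaw -1.647 tilt [ 0.0031 -0.0002]
```

arm_command --plan '[[[0,0,-0.0008],[0,0,-0.1]],[[0,0,-0.0016],[0,0,-0.2]],[[0,0,-0.0024],[0,0,-0.3]],[[0,0,-0.0031],[0,0,-0.4]]]'

```text
t: 14.37
eef_pos: [0.6315, -0.128, 0.1157]
tool_rot: [0.0, 0.993, 0.119, 0.001]
force: [1.5, 1.4, 2.4]
opening: 0.0507
grip_force: 41.2
```

```bash
python3 st.py
```

```text
14.3667 [ 0.6315 -0.128   0.1157] [1.5 1.4 2.4] [ 0.404 -0.347 -0.449] open 0.0507 yaw -1.333 tilt [ 0.0029 -0.    ]
```

arm_command --plan '[[[0,0,-0.0008],[0,0,-0.1]],[[0,0,-0.0016],[0,0,-0.2]],[[0,0,-0.0024],[0,0,-0.3]]]'

```text
t: 14.62
eef_pos: [0.6315, -0.1279, 0.1167]
tool_rot: [0.0, 0.972, 0.235, 0.001]
force: [2.3, 2.4, 2.0]
opening: 0.0505
grip_force: 41.2
```

```bash
python3 st.py
```

```text
14.6167 [ 0.6315 -0.1279  0.1167] [2.3 2.4 2. ] [ 0.414 -0.295 -0.442] open 0.0505 yaw -1.097 tilt [0.0029 0.0001]
```

arm_command --plan '[[[0,0,-0.0009],[0,0,-0.1]],[[0,0,-0.0018],[0,0,-0.2]],[[0,0,-0.0026],[0,0,-0.3]]]'

```text
t: 14.87
eef_pos: [0.6314, -0.1278, 0.1177]
tool_rot: [0.0, 0.938, 0.347, 0.001]
force: [1.7, 2.7, 3.0]
opening: 0.0504
grip_force: 41.1
```

```bash
python3 st.py
```

```text
14.8667 [ 0.6314 -0.1278  0.1177] [1.7 2.7 3. ] [ 0.502 -0.299 -0.42 ] open 0.0504 yaw -0.862 tilt [0.0026 0.0002]
```

arm_command --plan '[[[0,0,-0.0009],[0,0,-0.1]],[[0,0,-0.0018],[0,0,-0.2]],[[0,0,-0.0026],[0,0,-0.3]]]'

```text
t: 15.12
eef_pos: [0.6313, -0.1278, 0.1186]
tool_rot: [0.0, 0.89, 0.455, 0.001]
force: [2.2, 2.8, 1.9]
opening: 0.0503
grip_force: 41.1
```

```bash
python3 st.py
```

```text
15.1167 [ 0.6313 -0.1278  0.1186] [2.2 2.8 1.9] [ 0.481 -0.209 -0.376] open 0.0503 yaw -0.626 tilt [0.0024 0.0004]
```

arm_command --plan '[[[0,0,-0.0009],[0,0,-0.1]],[[0,0,-0.0018],[0,0,-0.2]],[[0,0,-0.0026],[0,0,-0.3]]]'

```text
t: 15.37
eef_pos: [0.6312, -0.1277, 0.1196]
tool_rot: [0.0, 0.831, 0.557, 0.001]
force: [1.0, 2.8, 2.2]
opening: 0.0502
grip_force: 41.1
```

```bash
python3 st.py
```

```text
15.3667 [ 0.6312 -0.1277  0.1196] [1.  2.8 2.2] [ 0.45  -0.173 -0.399] open 0.0502 yaw -0.39 tilt [0.0022 0.0004]
```

arm_command --plan '[[[0,0,-0.0009],[0,0,-0.1]],[[0,0,-0.0018],[0,0,-0.2]],[[0,0,-0.0026],[0,0,-0.3]]]'

```text
t: 15.62
eef_pos: [0.6311, -0.1277, 0.1206]
tool_rot: [0.0, 0.76, 0.65, 0.001]
force: [2.4, 2.8, 1.0]
opening: 0.0502
grip_force: 41.2
```

```bash
python3 st.py
```

```text
15.6167 [ 0.6311 -0.1277  0.1206] [2.4 2.8 1. ] [ 0.498 -0.173 -0.455] open 0.0502 yaw -0.155 tilt [0.0019 0.0005]
```

arm_command --plan '[[[0,0,-0.0008],[0,0,-0.1]],[[0,0,-0.0016],[0,0,-0.2]],[[0,0,-0.0024],[0,0,-0.3]]]'

```text
t: 15.87
eef_pos: [0.631, -0.1277, 0.1214]
tool_rot: [0.0, 0.678, 0.735, 0.001]
force: [1.6, 2.8, 1.1]
opening: 0.0502
grip_force: 41.2
```

```bash
python3 st.py
```

```text
15.8667 [ 0.631  -0.1277  0.1214] [1.6 2.8 1.1] [ 0.482 -0.097 -0.448] open 0.0502 yaw 0.081 tilt [0.0015 0.0006]
```

arm_command --plan '[[[0,0,-0.0009],[0,0,-0.1]],[[0,0,-0.0017],[0,0,-0.2]],[[0,0,-0.0025],[0,0,-0.3]]]'

```text
t: 16.12
eef_pos: [0.6309, -0.1277, 0.1224]
tool_rot: [0.0, 0.587, 0.81, 0.001]
force: [1.0, 3.2, 1.4]
opening: 0.0502
grip_force: 41.2
```

```bash
python3 st.py
```

```text
16.1167 [ 0.6309 -0.1277  0.1224] [1.  3.2 1.4] [ 0.415 -0.085 -0.517] open 0.0502 yaw 0.316 tilt [0.0012 0.0006]
```

arm_command --plan '[[[0,0,-0.0009],[0,0,-0.1]],[[0,0,-0.0017],[0,0,-0.2]],[[0,0,-0.0025],[0,0,-0.3]]]'

```text
t: 16.37
eef_pos: [0.6308, -0.1277, 0.1233]
tool_rot: [0.0, 0.488, 0.873, 0.001]
force: [0.7, 2.3, 1.4]
opening: 0.0502
grip_force: 41.2
```

```bash
python3 st.py
```

```text
16.3667 [ 0.6308 -0.1277  0.1233] [0.7 2.3 1.4] [ 0.344 -0.091 -0.677] open 0.0502 yaw 0.552 tilt [0.0009 0.0006]
```

arm_command --plan '[[[0,0,-0.0007],[0,0,-0.08]],[[0,0,-0.0013],[0,0,-0.16]]]'

```text
t: 16.53
eef_pos: [0.6307, -0.1278, 0.1238]
tool_rot: [0.0, 0.432, 0.902, 0.0]
force: [-0.0, 2.7, 0.7]
opening: 0.0504
grip_force: 41.2
```

```bash
python3 st.py
```

```text
16.5333 [ 0.6307 -0.1278  0.1238] [-0.   2.7  0.7] [ 0.365 -0.059 -0.646] open 0.0504 yaw 0.677 tilt [0.0009 0.0006]
```

arm_command --plan '[[[0,0,0],[0,0,0]],[[0,0,0],[0,0,0]]]'

```text
t: 16.7
eef_pos: [0.6307, -0.1278, 0.1238]
tool_rot: [0.0, 0.434, 0.901, 0.0]
force: [0.5, 3.6, 1.2]
opening: 0.0504
grip_force: 41.3
```

```bash
python3 st.py; python3 -c "
from bench import *
import time
for k in range(4):
  grab_frame('top');print(read_state()['torque'][2].round(3))"
```

```text
16.7 [ 0.6307 -0.1278  0.1238] [0.5 3.6 1.2] [ 0.577 -0.022 -0.428] open 0.0504 yaw 0.673 tilt [0.0007 0.0004]
-0.463
-0.448
-0.486
-0.502
```

arm_command --plan '[[[0,0,0],[0,0,0]],[[0,0,0],[0,0,0]],[[0,0,0],[0,0,0]],[[0,0,0],[0,0,0]],[[0,0,0],[0,0,0]],[[0,0,0],[0,0,0]]]' --claw 1

```text
t: 17.4
eef_pos: [0.6306, -0.1286, 0.1236]
tool_rot: [0.0, 0.432, 0.902, -0.0]
force: [0.8, -0.2, -0.6]
opening: 0.0851
grip_force: 0.0
```

arm_command --plan '[[[0,0,-0.02],[0,0,0]],[[0,0,-0.06],[0,0,0]],[[0,0,-0.12],[0,0,0]],[[0,0,-0.2],[0,0,0]],[[0,0,-0.25],[0,0,0]],[[0,0,-0.3],[0,0,0]],[[0,0,-0.3],[0,0,0]],[[0,0,-0.3],[0,0,0]]]'

```text
t: 18.07
eef_pos: [0.631, -0.1285, 0.2452]
tool_rot: [0.002, 0.432, 0.902, 0.0]
force: [0.3, -0.6, -1.3]
opening: 0.0856
grip_force: 0.0
```

```bash
python3 st.py; python3 -c "
from h import *
i=grab_frame('scene')[:,:,::-1]
cv2.imwrite('pics/c7.png',cv2.resize(i[140:240,175:285],None,fx=6,fy=6,interpolation=cv2.INTER_CUBIC))"
```

```text
18.0667 [ 0.631  -0.1285  0.2452] [ 0.3 -0.6 -1.3] [-0.006  0.059 -0.008] open 0.0856 yaw 0.677 tilt [ 0.0036 -0.0016]
```

View pics/c7.png

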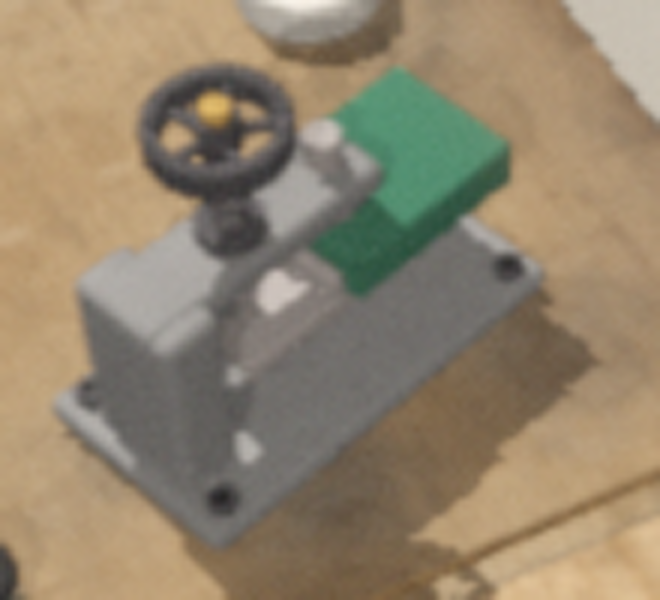

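The picture shows the wheel and jaw raised. The block (top face about 335–510, 65–225) is square against the fence under the arm, and the gripper is clear.

```bash
python3 -c "
from bench import *
print(finish_job())"
```

```text
the job is handed in; nothing more can be done
None
```

The wax block is clamped square against the fence and let go, the wheel was turned about an eighth of a turn past contact (estimated clamp force about 60 N, inferred from the wheel's resistance, not measured), and the job was handed in at about 18 s.

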